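# Get the coffee grinder ready: cup in the bay, grind lever to the clip

## Task

Get the coffee grinder ready: first slide the steel grounds cup into the bay under the grinder's head, upright and fully home against the back of the bay. Only then swing the red-knobbed grind lever round until its arm lies centred over the orange clip on the dial. Leave the mug, the jar and the tin where they stand.

Things in the scene. Friction and masses are not known exactly. Their poses are not given: they have to be found in the camera images.
- grinder: (Lengths in mm.) Coffee grinder, fixed, black column, grey head, 170 wide (its y), from x = -20 to +200 in its frame. Front: its -x, towards the robot (yaw within 0.3). Origin: on the counter where the cup's centre belongs. The head overhangs the bay from x = -20 backwards, z = 90 to 150; a chute of radius 18 hangs to z = 81 over the origin. Amber hopper: radius 42, centre x = 154, top z = 205.
- bay_mouth (a point): Middle of the bay's open front, on the counter, at x = -20 in the grinder's frame (axes as the grinder's). The bay's floor is the bare counter. Two low cheeks, 40 high, with inner faces 34 to either side of the centre line, run from here back to a flat back stop 51 behind this point (grinder x = +31).
- cup: Loose steel grounds cup, 120 to 210 g, round, open on top, diameter 56 mm at the foot, 60 mm at the rim, 66 mm high. Origin: centre of its underside. A black flat handle runs level along its own -x to 101 from the axis, 10 wide (its y), 16 high, centred 50 above the underside. It starts standing on the counter right or left of the grinder, handle within 0.7 rad of world -x.
- cup_handle (a point): Point to grip on the cup's handle, 80 mm from the cup's axis along its -x, 50 above its underside.
- grind_lever (a joint): Angle of the grind lever about a vertical axis above the head, 0 to 2.2 rad. At 0 it points front-right as seen from the robot, at 1.1 straight to the front (grinder -x); it grows clockwise seen from above, to front-left at 2.2. Stiff: stays where it is left, takes about 1.3 N at the knob. Starts between 0 and 0.5.
- lever_knob (a point): Grip point on the lever's red upright knob: cylinder, diameter 16, 80 mm from the hinge axis. The point is on its axis, 190 above the counter; the knob runs from 160 to 208 high, with the black arm (7 wide, top 168 high) leading from it to the hinge.
- lever_pointer (a point): Point of the lever's arm that is compared with the clip: on the arm's centre line, 60 mm from the hinge axis.
- pivot (a point): The lever's and the clip's hinge axis, vertical, 65 behind the grinder's origin (its +x), on its centre line; the point is 160 above the counter.
- clip (a joint): Angle of the orange clip on the dial, on the same axis, zero and direction as the lever's: lever and clip line up when both read the same. Between 0.95 and 2.0; it stays put, and the lever passes over it freely.
- clip_mark (a point): Centre of the orange clip's top, 60 mm from the hinge axis, 156 above the counter. The clip is 18 wide across the lever's direction and 22 long, so that equal orange strips show on both sides of the arm when it is centred.
- mug: Bystander: blue mug, radius 38 mm, 85 mm high, standing beside the grinder on the other side from the cup. Origin under its centre.
- jar: Bystander: amber jar with wooden cap, radius 36 mm, 110 mm high. Origin under its centre.
- tin: Bystander: red tin, radius 34 mm, 100 mm high. Origin under its centre.

How it is judged:
On the way, in this order (a step that is already met when the one before it is completed fails the run):
1. the cup stands home in the bay (horizontal distance between cup and grinder below 0.008 m and angle between cup's own z axis and vertical below 0.08 rad and height (world z) of cup below 0.005 m), for 0.2 s.
2. the lever's arm lies over the clip (horizontal distance between lever_pointer and clip_mark below 0.006 m), for 0.2 s.
At the end, for the whole second after the job is handed in: The cup stands upright (within 0.08 rad) and still on the counter in the bay, its centre within 8 mm of the grinder's origin; the lever is at rest with its pointer within 6 mm of the clip's centre (about 0.1 rad) (all of step 1 and linear speed of cup below 0.02 m/s and horizontal distance between lever_pointer and clip_mark below 0.006 m and velocity of joint grind_lever between -0.05 and 0.05 rad/s); the robot touches nothing.
It fails at once if the mug is shifted by more than 25 mm (distance of mug from where it was at the start of the episode above 0.025 m).
It fails at once if the jar is shifted by more than 25 mm (distance of jar from where it was at the start of the episode above 0.025 m).
It fails at once if the tin is shifted by more than 25 mm (distance of tin from where it was at the start of the episode above 0.025 m).
It also fails if it takes over 69 s, if anything falls off the work surface, if the arm or the gripper's body presses on something with over 40 N, if the wrist force passes 120 N, or if a joint passes its speed limit or range.

## Robot

A 7-joint arm with a two-finger parallel gripper is mounted at the origin on the work surface. World frame = base frame: x ahead of the robot, y to its left, z up, the work surface at z = 0. Lengths are in m, angles in rad, forces in N, time in s.
With the tool pointing down it reaches from about 0.425 to 0.875 m from the base axis. Payload 8.4 kg.
Tool frame: the origin (TCP) lies midway between the tips of the shut fingers; the grasp point (between the pads) lies 19 mm behind it (robot.hold_point_z is the z of the grasp point in the tool frame, in m); z points along the fingers, y is the line along which they close (so a half turn about z gives the same grasp; the last joint's range is limited). The gripper opens to 87 mm and grips with 3 to 60 N. Pads are 19 mm wide; open, the fingers measure 117 mm over their backs; the gripper's body (75 mm by 190 mm) begins 51 mm behind the grasp point.
Start: joints at [-1.269, 0.333, 0.04, 1.465, -0.013, 1.343, -0.059], TCP at [0.254, 0.598, 0.223] pointing down, gripper open.
Joint ranges: [-2.58, 2.58], [-0.38, 2.09], [-1.3, 1.39], [0.25, 2.4], [-1.5, 4.64], [0.08, 2.09], [-2.65, 2.65]. Speed limits (rad/s): [2.22, 2.22, 2.79, 2.79, 3.14, 3.14, 3.14].

## Interface

Orientations are given as a rotation vector (axis times angle).
In Python, from plant import robot gives the robot as it stands.
- The arm moves only by the tool carry_out, never from a script. Its argument "series" is a list of rows, each a list of 3 entries, a list of its own where there are three numbers: the closure, from -1 (fully open) to 1 (shut), then the shift along the tool's x, y, z in mm, then the turn about the tool's z in rad. In form: [[fingers, [x, y, z], yaw], ...]. A call has 1 to 10 rows; each row shifts and turns the commanded pose from where the row before left it, along the tool's axes as they then stand; what a row does not reach is not made up. A row lasts 1/8 s, in which the tool goes at most 62.5 mm and 10.7 degrees, less where a joint would pass 70% of its speed; a pose out of reach is approached as far as the arm can. A call is refused whole if a number of a shift passes 62.5 or a number of a turn 0.188, either way. A call with a gripper value outside its range is refused whole. The fingers move at their own pace and stop on an object; "grip_force" is the grip in N (left out, the last holds). Time passes only in rows, so rows that do not move let the fingers close. It gives the time, the measured TCP pose, the force, the opening and the grip force at its end, in the units of the state.
- robot.get_state(): the state, without advancing time (a new reading comes with each control period).
- robot.snapshot(name): name is "side" or "top" or "wrist"; returns a dict with "image" (400x640x3 uint8, blue, green, red), "intrinsics" (3x3 intrinsics, pixels), "rvec" (rotation vector, rad) and "tvec" (3), from world to camera coordinates, as OpenCV has them. Camera axes: x right, y down, z forward; pixel columns grow to the right and rows downward; lengths in m; the calibration is good to about 2 mm. A picture is of the moment at which its call begins. There is no depth.
- robot.hand_in(): hands the job in; it is judged then, once.
The state is a dict: "time": time; "joint_positions": joint angles; "qvel": joint speeds; "joint_efforts": joint torques, N m; "tcp_pos": TCP position; "tool_rot": TCP orientation; "ft_force": force on the tool from outside, world axes, zero at the start; "moment": the same for the moment, N m; "finger_gap": opening from 0.0 (shut) to 1.0 (fully open); "grasp_force": force on a finger pad.
Only numpy, scipy, OpenCV 4.12 (cv2) and the standard library are available. Lean on these libraries where they do the work, as an engineer would, in place of code of your own. Each camera call takes 0.05 s, during which the arm holds its last target. There are 200 camera calls.

## Working session

There is one attempt and no reset: what is moved stays moved. The work goes in short steps, Python scripts to look and compute and a tool call to move; the robot and the scene stay as the last step left them, time stands still between calls to the robot, and variables do not carry over. Pictures are saved under pics/ and viewed, at most 10 in all, crops included, and the job is handed in when it is done.

Besides the shell and the picture viewer there is one more tool, called after ">>>" by a JSON object that holds its "api" and its "payload", one argument or row to a line. carry_out: Moves the arm, as the interface text tells. Its arguments: {"type":"object","properties":{"series":{"type":"array"},"grip_force":{"type":"number"}},"required":["series"]}

```bash
mkdir -p pics; cat > h.py <<'E'
import numpy as np, cv2
from plant import robot
def snap(n,f=None):
    s=robot.snapshot(n)
    if f: cv2.imwrite('pics/'+f,s['image'])
    return s
def ray(s,px,z):
    R=cv2.Rodrigues(np.array(s['rvec'],float))[0];t=np.array(s['tvec'],float).ravel()
    c=-R.T@t; d=R.T@np.linalg.inv(np.array(s['intrinsics']))@np.array([px[0],px[1],1.])
    return c+d*(z-c[2])/d[2]
def proj(s,p):
    return cv2.projectPoints(np.array(p,float).reshape(-1,3),np.array(s['rvec'],float),np.array(s['tvec'],float),np.array(s['intrinsics'],float),None)[0].reshape(-1,2)
E
python3 - <<'E'
from h import *
import pickle
S={n:snap(n,n+'0.png') for n in('top','side')}
pickle.dump(S,open('s0.pkl','wb'))
for n in S:
    s=S[n];R=cv2.Rodrigues(np.array(s['rvec'],float))[0];print(n,-R.T@np.array(s['tvec']).ravel(),R[2],np.array(s['intrinsics'])[0,0])
st=robot.get_state();print(st['tcp_pos'],st['tool_rot'],cv2.Rodrigues(np.array(st['tool_rot'],float))[0].round(3),robot.hold_point_z)
E
```

```text
top [ 0.34946767 -0.02110056  1.42724412] [ 0.15303229  0.00631034 -0.98820104] 489.74462606462833
side [ 0.25620583 -0.7718447   0.87294493] [ 0.25998627  0.6931204  -0.67230295] 379.810277628727
[0.25343873 0.5980639  0.22173282] [-6.25241175e-01 -3.07855924e+00  2.37899402e-03] [[-0.921  0.39  -0.   ]
 [ 0.39   0.921 -0.001]
 [-0.    -0.002 -1.   ]] -0.0187
```

View pics/top0.png

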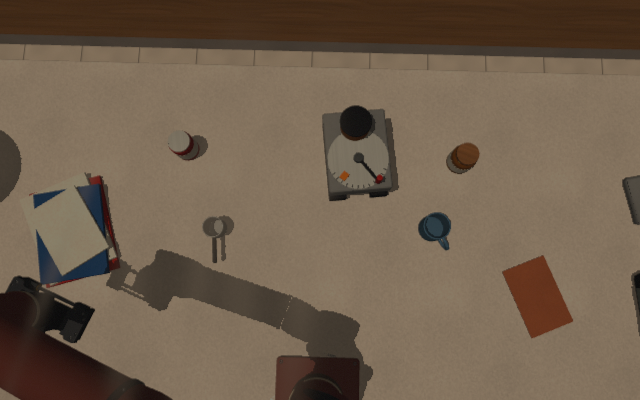

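View pics/side0.png

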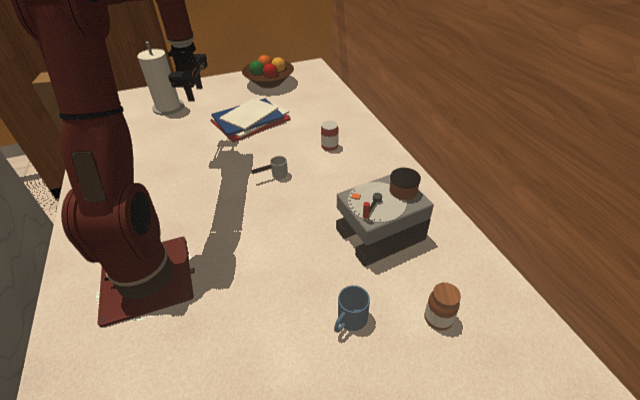

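The top view shows the grinder head spanning about (323–390, 110–200), with the lever hinge at (359,157), the red knob at (380,179) and the orange clip at (344,176). The cup is at (217,228) with its handle end at (214,261), the tin at (183,143), the mug at (434,227) and the jar at (463,156). The side view agrees: cup at (279,168), knob at (367,210), clip at (356,196).

```bash
python3 - <<'E'
from h import *
import pickle
S=pickle.load(open('s0.pkl','rb'))
t=S['top'];sd=S['side']
def mask(s,lo,hi,box):
    x0,y0,x1,y1=box;hsv=cv2.cvtColor(s['image'],cv2.COLOR_BGR2HSV)
    m=cv2.inRange(hsv,lo,hi);k=np.zeros_like(m);k[y0:y1,x0:x1]=m[y0:y1,x0:x1];return k
def cen(m):
    c=max(cv2.findContours(m,0,2)[0],key=cv2.contourArea);k=np.zeros_like(m);cv2.drawContours(k,[c],-1,255,-1)
    M=cv2.moments(k,True);return np.array([M['m10']/M['m00'],M['m01']/M['m00']]),M['m00'],c
for s,b,n in((t,(320,105,395,205),'top'),(sd,(335,170,435,265),'side')):
    for nm,lo,hi,z in(('clip',(8,150,120),(22,255,255),.156),('knob',(0,150,60),(6,255,255),.190)):
        c,a,_=cen(mask(s,lo,hi,b));print(n,nm,c.round(1),a,ray(s,c,z).round(4))
print('hinge',ray(t,(359,157),.17).round(4))
A=cv2.resize(t['image'][100:205,315:400],None,fx=5,fy=5,interpolation=cv2.INTER_CUBIC)
B=cv2.resize(t['image'][205:270,190:245],None,fx=6,fy=6,interpolation=cv2.INTER_CUBIC)
B=cv2.convertScaleAbs(B,alpha=1.5)
W=np.zeros((525,425+330+10,3),np.uint8);W[:525,:425]=A;W[:390,435:765]=B
cv2.imwrite('pics/crop.png',W)
E
```

```text
top clip [343.8 175.4] 49.0 [ 0.6046 -0.0568  0.156 ]
top knob [378.9 178.1] 36.0 [ 0.593  -0.1461  0.19  ]
side clip [355.6 195.8] 33.0 [ 0.6022 -0.0583  0.156 ]
side knob [365.8 209.3] 63.0 [ 0.5889 -0.1492  0.19  ]
hinge [ 0.6521 -0.0953  0.17  ]
```

View pics/crop.png

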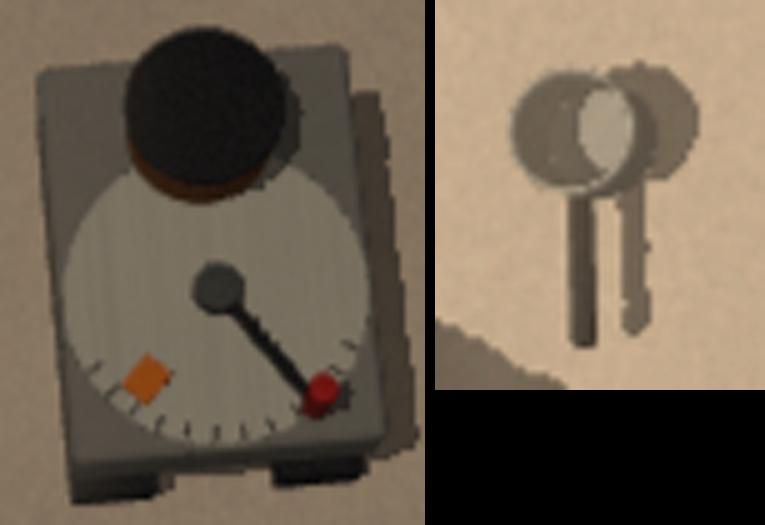

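The crop shows the head's top corners at crop (38,72), (345,47), (383,437) and (72,463), and the hinge at (218,288). The clip is at (147,379) and the knob top at (324,385). The cup rim is a circle centred near (577,132), and its handle is centred on x≈583 down to y≈347.

```bash
python3 - <<'E'
from h import *
import pickle
S=pickle.load(open('s0.pkl','rb'));t=S['top'];sd=S['side']
g=lambda x,y:((x+.5)/5-.5+315,(y+.5)/5-.5+100)
b=lambda x,y:((x-435+.5)/6-.5+190,(y+.5)/6-.5+205)
C=[ray(t,g(*p),.15) for p in((38,72),(345,47),(383,437),(72,463))]
for c in C:print(c.round(4))
print('width',np.linalg.norm(C[0]-C[1]),np.linalg.norm(C[2]-C[3]),'len',np.linalg.norm(C[1]-C[2]),np.linalg.norm(C[0]-C[3]))
for p,q in((3,0),(2,1)):
    d=C[q]-C[p];print('yaw',np.arctan2(d[1],d[0]))
for p,q in((1,0),(2,3)):
    d=C[q]-C[p];print('yaw',np.arctan2(-d[0],d[1]))
h=ray(t,g(218,288),.172);print('hinge',h)
print('clip',ray(t,g(147,379),.156),'knobtop',ray(t,g(324,385),.208))
print('rim',ray(t,b(577,132),.066),'handle end',ray(t,b(583,347),.05),'handle mid',ray(t,b(583,275),.058), 'rim L/R',ray(t,b(512,132),.066),ray(t,b(577,68),.066),ray(t,b(577,197),.066))
def cen(lo,hi,box,s):
    x0,y0,x1,y1=box
    m=cv2.inRange(cv2.cvtColor(s['image'],cv2.COLOR_BGR2HSV)[y0:y1,x0:x1],lo,hi);c=max(cv2.findContours(m,0,2)[0],key=cv2.contourArea);return cv2.boundingRect(c),(x0,y0)
A=cv2.resize(sd['image'][145:195,240:300],None,fx=8,fy=8,interpolation=cv2.INTER_CUBIC)
cv2.imwrite('pics/sc.png',cv2.convertScaleAbs(A,alpha=1.3))
E
```

```text
[0.7738 0.0052 0.15  ]
[ 0.7922 -0.161   0.15  ]
[ 0.5778 -0.183   0.15  ]
[ 0.5596 -0.0188  0.15  ]
width 0.1671926633130252 0.16520375753368102 len 0.21548271669364816 0.21555299278465578
yaw 0.11141083224895965
yaw 0.10218104911474053
yaw 0.11021934607110041
yaw 0.11068594972073255
hinge [ 0.65105431 -0.09309415  0.172     ]
clip [ 0.60460829 -0.05730286  0.156     ] knobtop [ 0.59341397 -0.14558172  0.208     ]
rim [0.46781867 0.30142095 0.066     ] handle end [0.36921731 0.29620899 0.05      ] handle mid [0.40217147 0.2964087  0.058     ] rim L/R [0.46702306 0.33162963 0.066     ] [0.49769065 0.30327571 0.066     ] [0.43768383 0.29954988 0.066     ]
```

View pics/sc.png

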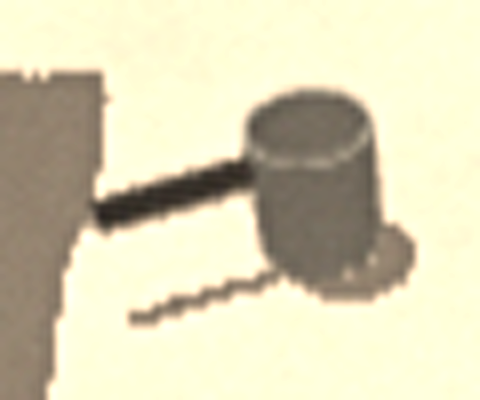

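The side crop shows the cup upright, rim centre at crop (309,128) and handle end near (100,213), which fits the top-view fix. The grinder origin is at about (0.586,-0.100) with yaw 0.108. The lever reads about 0.47, the clip about 1.86, and the cup sits at (0.468,0.301). I'm moving above the handle now.

>>> {"api": "carry_out", "payload": {
  "series": [
    [-1,[-34,-32,0],0],
    [-1,[-34,-32,0],0],
    [-1,[-34,-32,0],0],
    [-1,[-34,-32,0],0],
    [-1,[-34,-32,0],0],
    [-1,[-34,-32,0],0],
    [-1,[-36,-32,0],0],
    [-1,[0,0,0],-0.15],
    [-1,[0,0,0],-0.15],
    [-1,[0,0,0],-0.14]
  ],
  "grip_force": 40
}}

```text
time: 1.35
tcp_pos: [0.387, 0.2983, 0.2223]
tool_rot: [0.069, -3.14, 0.001]
ft_force: [-0.3, -0.1, 0.2]
finger_gap: 0.996
grasp_force: 0.0
```

```bash
cat >> h.py <<'E'
def tool(p,ang,z=None):
    "shift in tool mm to bring TCP to world p (xyz), yaw so that y_tool has heading ang+pi/2 (mod pi)"
    st=robot.get_state();R=cv2.Rodrigues(np.array(st['tool_rot'],float))[0]
    d=R.T@(np.array(p)-np.array(st['tcp_pos']));h=np.arctan2(R[1,1],R[0,1])
    dy=(ang+np.pi/2-h+np.pi/2)%np.pi-np.pi/2
    print('t',round(st['time'],2),'tcp',np.round(st['tcp_pos'],4),'heading',round(h-np.pi/2,3),'shift',np.round(d*1000,1),'yaw',round(-dy,3),'F',np.round(st['ft_force'],1),'gap',np.round(st['finger_gap'],3),'gf',st['grasp_force'])
E
python3 - <<'E'
from h import *
import pickle
S=pickle.load(open('s0.pkl','rb'));sd=S['side']
f=lambda x,y:((x+.5)/8-.5+240,(y+.5)/8-.5+145)
print('side rim',ray(sd,f(309,128),.066),'end',ray(sd,f(100,213),.05))
tool((.388,.2975,.1),.045)
s=snap('wrist','w1.png');pickle.dump(s,open('w1.pkl','wb'))
print(proj(s,[(.388,.2975,.05),(.468,.3014,.066)]))
E
```

```text
side rim [0.46730762 0.30218531 0.066     ] end [0.37034763 0.29790021 0.05      ]
t 1.35 tcp [0.387  0.2983 0.2223] heading 0.044 shift [ -1.   -0.8 122.3] yaw -0.001 F [-0.3 -0.1  0.2] gap 0.996 gf 0.0
[[320.64084948 187.85410381]
 [321.05640692 254.82822249]]
```

View pics/w1.png

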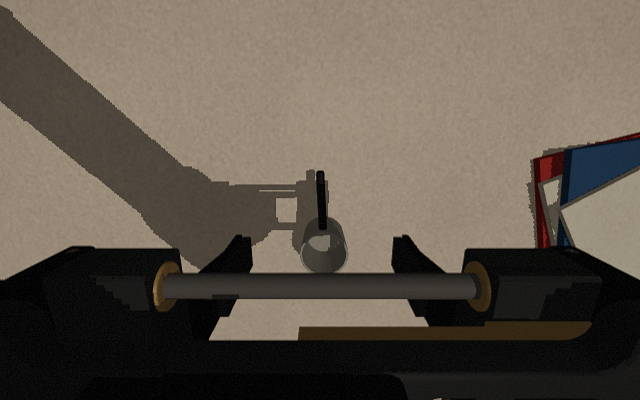

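The wrist view shows the handle running from (320,172) to (323,228) and the rim centred near (324,245), so the fingers straddle it well. I'll measure its heading and then descend.

```bash
python3 - <<'E'
from h import *
import pickle
s=pickle.load(open('w1.pkl','rb'))
g=cv2.cvtColor(s['image'],cv2.COLOR_BGR2GRAY)
P=[]
for r in range(174,218,4):
    c=np.where(g[r,312:332]<40)[0]+312; P.append(ray(s,(c.mean(),r),.056)[:2]) if len(c) else 0
P=np.array(P);k=np.polyfit(P[:,0],P[:,1],1);print(P[[0,-1]].round(4),'slope',k[0],'y at .388',np.polyval(k,.388),'at .468',np.polyval(k,.468))
E
```

```text
[[0.3702 0.2955]
 [0.4188 0.2998]] slope 0.09006944204489838 y at .388 0.297282962744827 at .468 0.30448851810841887
```

>>> {"api": "carry_out", "payload": {
  "series": [
    [-1,[-1,-1,40],-0.03],
    [-1,[0,0,40],0],
    [-1,[0,0,40],0],
    [-1,[0,0,40],0],
    [-1,[0,0,31],0],
    [1,[0,0,0],0],
    [1,[0,0,0],0],
    [1,[0,0,0],0],
    [1,[0,0,0],0],
    [1,[0,0,0],0]
  ],
  "grip_force": 45
}}

```text
time: 2.65
tcp_pos: [0.3884, 0.2978, 0.0321]
tool_rot: [-0.108, 3.139, 0.001]
ft_force: [-0.1, 0.2, 0.4]
finger_gap: 0.514
grasp_force: 0.0
```

```bash
python3 - <<'E'
from h import *
import pickle
tool((.44,.12,.034),.09)
S={n:snap(n,n+'1.png') for n in('top','side')}
pickle.dump(S,open('s1.pkl','wb'))
t=S['top'];W=np.hstack([cv2.resize(t['image'][195:275,180:255],None,fx=5,fy=5),cv2.resize(S['side']['image'][130:210,230:305],None,fx=5,fy=5)])
cv2.imwrite('pics/c1.png',cv2.convertScaleAbs(W,alpha=1.4))
E
```

```text
t 2.65 tcp [0.3884 0.2978 0.0321] heading 0.069 shift [ -39.2 -181.    -2. ] yaw -0.021 F [-0.1  0.2  0.4] gap 0.514 gf 0.0
```

View pics/c1.png

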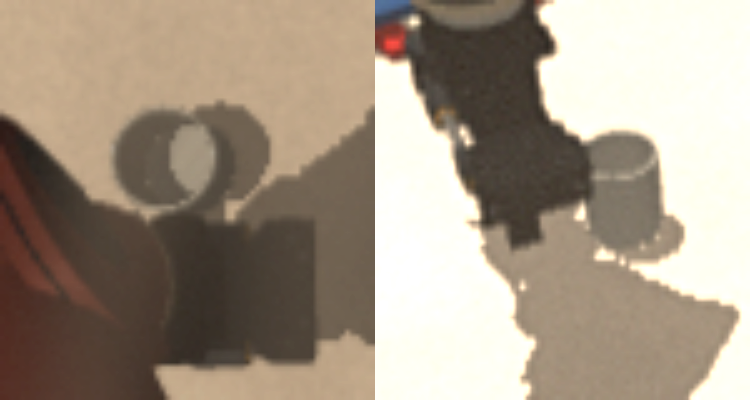

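The cup still stands in place with the gripper straddling its handle. The fingers are only half closed, so I'll let them finish and then lift a little.

>>> {"api": "carry_out", "payload": {
  "series": [
    [1,[0,0,0],0],
    [1,[0,0,0],0],
    [1,[0,0,0],0],
    [1,[0,0,0],0],
    [1,[0,0,0],0],
    [1,[0,0,0],0],
    [1,[0,0,0],0],
    [1,[0,0,-5],0]
  ]
}}

```text
time: 3.75
tcp_pos: [0.3879, 0.2973, 0.0364]
tool_rot: [0.109, -3.139, 0.001]
ft_force: [0.2, 0.1, -1.5]
finger_gap: 0.111
grasp_force: 45.0
```

```bash
python3 - <<'E'
from h import *
tool((.44,.12,.037),.09)
E
```

```text
t 3.75 tcp [0.3879 0.2973 0.0364] heading 0.069 shift [ -39.8 -180.5   -0.5] yaw -0.021 F [ 0.2  0.1 -1.5] gap 0.111 gf 44.97120017185807
```

>>> {"api": "carry_out", "payload": {
  "series": [
    [1,[-8,-36,0],0],
    [1,[-8,-36,0],0],
    [1,[-8,-36,0],0],
    [1,[-8,-36,0],0],
    [1,[-8,-36,0],0],
    [1,[5,-40,0],0],
    [1,[5,-40,0],0],
    [1,[6,-39,0],0],
    [1,[0,0,0],0]
  ]
}}

```text
time: 4.88
tcp_pos: [0.4324, -0.0016, 0.0368]
tool_rot: [0.101, -3.14, 0.0]
ft_force: [0.6, 0.3, -1.9]
finger_gap: 0.109
grasp_force: 45.0
```

>>> {"api": "carry_out", "payload": {
  "series": [
    [1,[2,-29,0],0],
    [1,[2,-29,0],0],
    [1,[2,-29,0],0],
    [1,[2,-29,0],0],
    [1,[0,0,0],-0.04],
    [1,[0,0,0],0],
    [1,[0,0,0],0]
  ]
}}

```text
time: 5.75
tcp_pos: [0.4331, -0.1145, 0.0366]
tool_rot: [-0.172, 3.137, 0.0]
ft_force: [0.4, -0.2, -1.7]
finger_gap: 0.111
grasp_force: 45.0
```

```bash
python3 - <<'E'
from h import *
import pickle
tool((.5864-.08*.994,-.0997-.08*.108,.033),.108)
S={n:snap(n,n+'2.png') for n in('top','side')}
pickle.dump(S,open('s2.pkl','wb'))
W=np.hstack([cv2.resize(S['top']['image'][100:260,310:440],None,fx=3,fy=3),cv2.resize(S['side']['image'][150:310,290:420],None,fx=3,fy=3)])
cv2.imwrite('pics/c2.png',cv2.convertScaleAbs(W,alpha=1.4))
E
```

```text
t 5.75 tcp [ 0.4331 -0.1145  0.0366] heading 0.11 shift [-74.   -1.9   3.6] yaw 0.002 F [ 0.4 -0.2 -1.7] gap 0.111 gf 44.97093653306365
```

View pics/c2.png

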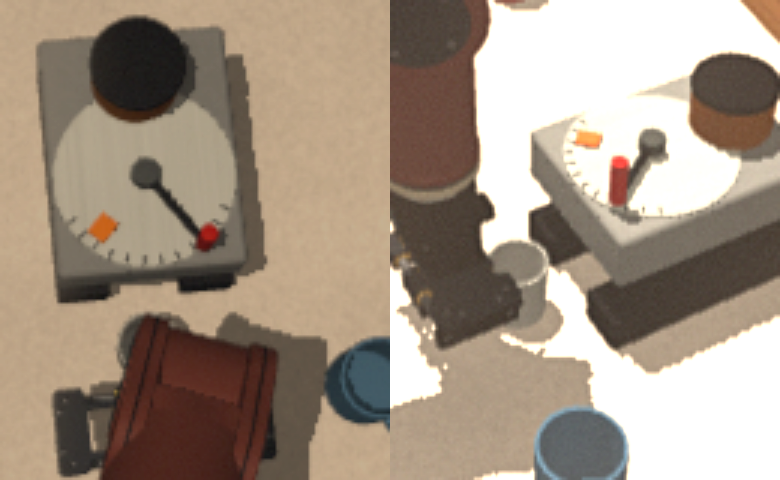

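The cup hangs upright just in front of the bay, with its rim centre at side-crop (520,265). In the top crop the cheeks' front inner edges are at x≈110 and x≈178. I'll check the lateral alignment.

```bash
python3 - <<'E'
from h import *
import pickle
S=pickle.load(open('s2.pkl','rb'));t,s=S['top'],S['side']
o=np.array([.5864,-.0997]);e=np.array([np.cos(.108),np.sin(.108)]);n=np.array([-e[1],e[0]])
G=lambda p:(round(float((p[:2]-o)@e)*1000,1),round(float((p[:2]-o)@n)*1000,1))
f=lambda x,y:((x-390+.5)/3-.5+290,(y+.5)/3-.5+150)
g=lambda x,y:((x+.5)/3-.5+310,(y+.5)/3-.5+100)
print('cup side',G(ray(s,f(520,265),.071)),'cheek L/R inner',G(ray(t,g(110,286),.03)),G(ray(t,g(178,281),.03)),'outer',G(ray(t,g(58,297),.03)),G(ray(t,g(232,285),.03)))
print('top rim left edge',G(ray(t,g(118,342),.071)),'far edge',G(ray(t,g(148,314),.071)))
tc=np.array(robot.get_state()['tcp_pos']);print('grip+80e',G(tc[:2]+.08*e))
def c(s,b,lo,hi,z):
    x0,y0,x1,y1=b;m=cv2.inRange(cv2.cvtColor(s['image'],cv2.COLOR_BGR2HSV)[y0:y1,x0:x1],lo,hi);M=cv2.moments(m,True);return ray(s,(x0+M['m10']/M['m00'],y0+M['m01']/M['m00']),z)
print('hinge',G(ray(t,g(146,173),.172)),'side',G(ray(s,f(652,140),.172)))
E
```

```text
cup side (-74.4, -3.3) cheek L/R inner (-10.6, 32.2) (-11.1, -33.5) outer (-17.2, 83.0) (-19.2, -85.0)
top rim left edge (-70.0, 31.5) far edge (-46.1, 1.3)
grip+80e (-74.1, 1.7)
hinge (64.6, -0.7) side (61.4, -4.7)
```

>>> {"api": "carry_out", "payload": {
  "series": [
    [1,[0,-2,3],0],
    [1,[-12,0,0],0],
    [1,[-12,0,0],0],
    [1,[-12,0,0],0],
    [1,[-12,0,0],0],
    [1,[-12,0,0],0],
    [1,[-10,0,0],0],
    [1,[0,0,0],0]
  ]
}}

```text
time: 6.85
tcp_pos: [0.5033, -0.1096, 0.0335]
tool_rot: [0.172, -3.137, 0.001]
ft_force: [-0.5, -0.6, -1.4]
finger_gap: 0.109
grasp_force: 45.0
```

```bash
python3 - <<'E'
from h import *
tool((.5864-.08*.994,-.0997-.08*.108,.033),.108)
E
```

```text
t 6.85 tcp [ 0.5033 -0.1096  0.0335] heading 0.11 shift [-3.7  0.9  0.5] yaw 0.002 F [-0.5 -0.6 -1.4] gap 0.109 gf 44.97116016224027
```

>>> {"api": "carry_out", "payload": {
  "series": [
    [1,[-2,0,0],0],
    [1,[-2,0,0],0],
    [1,[0,0,0],0]
  ]
}}

```text
time: 7.22
tcp_pos: [0.5067, -0.1092, 0.0336]
tool_rot: [-0.171, 3.137, 0.0]
ft_force: [-0.6, -0.1, -1.6]
finger_gap: 0.112
grasp_force: 45.0
```

>>> {"api": "carry_out", "payload": {
  "series": [
    [1,[-1,0,0],0],
    [1,[-1,0,0],0],
    [1,[0,0,0],0]
  ]
}}

```text
time: 7.6
tcp_pos: [0.5087, -0.109, 0.0336]
tool_rot: [-0.172, 3.137, -0.0]
ft_force: [0.7, -0.7, -0.7]
finger_gap: 0.111
grasp_force: 45.0
```

>>> {"api": "carry_out", "payload": {
  "series": [
    [1,[-1,0,0],0],
    [1,[-1,0,0],0],
    [1,[0,0,0],0]
  ]
}}

```text
time: 7.98
tcp_pos: [0.5097, -0.1089, 0.0332]
tool_rot: [0.171, -3.135, -0.0]
ft_force: [-4.7, -1.0, -1.8]
finger_gap: 0.113
grasp_force: 45.0
```

Contact with the back stop shows as −4.7 N. I'll ease off 1 mm, lower, open the fingers and rise.

>>> {"api": "carry_out", "payload": {
  "series": [
    [1,[1,0,1],0],
    [1,[0,0,1],0],
    [1,[0,0,0],0],
    [-1,[0,0,0],0],
    [-1,[0,0,0],0],
    [-1,[0,0,0],0],
    [-1,[0,0,0],0],
    [-1,[0,0,0],0]
  ]
}}

```text
time: 8.98
tcp_pos: [0.5096, -0.1089, 0.0316]
tool_rot: [-0.171, 3.137, -0.0]
ft_force: [-0.3, 0.1, -0.1]
finger_gap: 0.592
grasp_force: 0.0
```

```bash
python3 - <<'E'
from h import *
import pickle
tool((.5864-.08*.994,-.0997-.08*.108,.033),.108)
s=snap('side');pickle.dump(s,open('s3.pkl','wb'))
W=np.hstack([cv2.resize(s['image'][150:280,300:440],None,fx=4,fy=4)])
cv2.imwrite('pics/c3.png',cv2.convertScaleAbs(W,alpha=2))
E
```

```text
t 8.97 tcp [ 0.5096 -0.1089  0.0316] heading 0.109 shift [ 2.7  0.9 -1.4] yaw 0.001 F [-0.3  0.1 -0.1] gap 0.592 gf 0.0
```

View pics/c3.png

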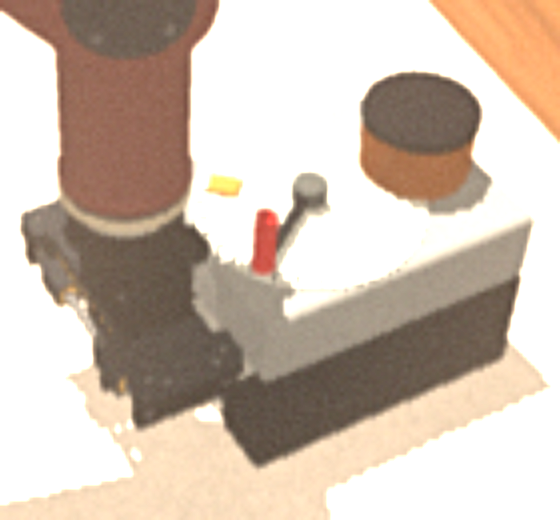

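The arm hides the cup here, but the release was clean and left no residual force. I'll back off and rise, then check the cup from above.

>>> {"api": "carry_out", "payload": {
  "series": [
    [-1,[0,0,0],0],
    [-1,[4,0,-8],0],
    [-1,[8,0,-20],0],
    [-1,[12,0,-40],0],
    [-1,[12,0,-50],0],
    [-1,[10,0,-60],0],
    [-1,[0,0,-50],0],
    [-1,[0,10.0,0],-0.15],
    [-1,[0,10,0],-0.15],
    [-1,[0,0,0],-0.15]
  ]
}}

```text
time: 10.28
tcp_pos: [0.4598, -0.0939, 0.2601]
tool_rot: [-0.875, 3.017, 0.001]
ft_force: [0.2, -0.7, 0.3]
finger_gap: 1.001
grasp_force: 0.0
```

```bash
python3 - <<'E'
from h import *
import pickle
tool((.592,-.1465,.176),.74)
print(np.round(robot.get_state()['joint_positions'],2))
S={n:snap(n) for n in('top','side')};pickle.dump(S,open('s4.pkl','wb'))
W=np.hstack([cv2.resize(S['top']['image'][100:250,320:420],None,fx=4,fy=4),cv2.resize(S['side']['image'][150:300,310:410],None,fx=4,fy=4)])
cv2.imwrite('pics/c4.png',cv2.convertScaleAbs(W,alpha=1.6))
E
```

```text
t 10.28 tcp [ 0.4598 -0.0939  0.2601] heading 0.565 shift [ -83.4 -115.2   84.1] yaw -0.175 F [ 0.2 -0.7  0.3] gap 1.001 gf 0.0
[-0.5  -0.1   0.57  1.85  0.05  1.37  2.2 ]
```

View pics/c4.png

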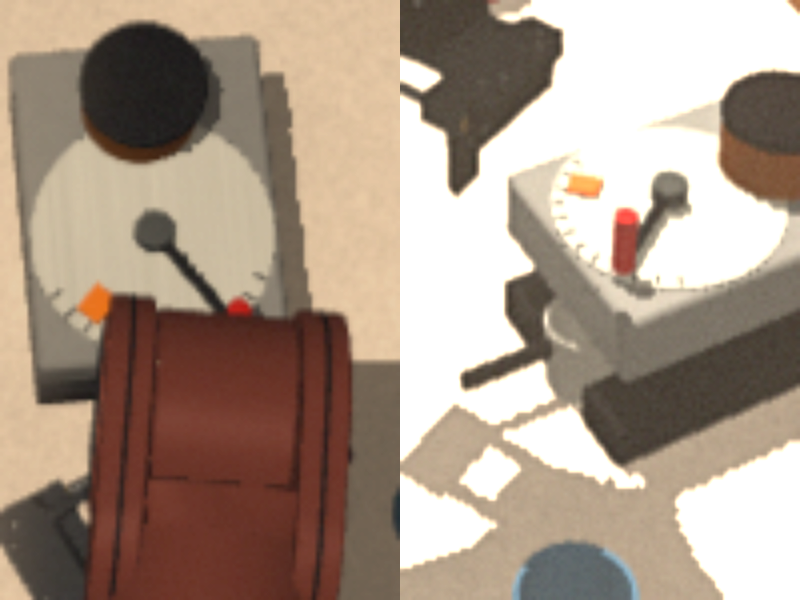

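The cup sits in the bay with its handle straight out to the front, handle end at side-crop (465,382). The lever has not moved. I'll check the cup's position numerically and move over the knob.

```bash
python3 - <<'E'
from h import *
import pickle
s=pickle.load(open('s4.pkl','rb'))['side']
o=np.array([.5864,-.0997]);e=np.array([np.cos(.108),np.sin(.108)]);n=np.array([-e[1],e[0]])
G=lambda p:(round(float((p[:2]-o)@e)*1000,1),round(float((p[:2]-o)@n)*1000,1))
f=lambda x,y:((x-400+.5)/4-.5+310,(y+.5)/4-.5+150)
print('handle end',G(ray(s,f(466,381),.05)),'hinge',G(ray(s,f(670,187),.172)),'rim left',G(ray(s,f(543,322),.066)))
E
```

```text
handle end (-95.0, -0.6) hinge (61.6, -5.0) rim left (-27.0, 10.6)
```

>>> {"api": "carry_out", "payload": {
  "series": [
    [-1,[-16,-23,0],0],
    [-1,[-16,-23,0],0],
    [-1,[-16,-23,0],0],
    [-1,[-16,-23,0],0],
    [-1,[-19,-23,0],0],
    [-1,[0,0,28],0],
    [-1,[0,0,28],0],
    [-1,[0,0,28],0],
    [0.5,[0,0,0],0],
    [0.5,[0,0,0],0]
  ],
  "grip_force": 6
}}

```text
time: 11.62
tcp_pos: [0.592, -0.1481, 0.1769]
tool_rot: [-0.864, 3.019, -0.001]
ft_force: [0.0, -0.4, 0.6]
finger_gap: 0.859
grasp_force: 0.0
```

Pressed home, the cup is bounded well within 8 mm by the bay's walls. Now I'll close on the knob.

>>> {"api": "carry_out", "payload": {
  "series": [
    [1,[0,0,0],0],
    [1,[0,0,0],0],
    [1,[0,0,0],0],
    [1,[0,0,0],0],
    [1,[0,0,0],0],
    [1,[0,0,0],0],
    [1,[0,0,0],0],
    [1,[0,0,0],0],
    [1,[0,0,0],0],
    [1,[0,0,0],0]
  ],
  "grip_force": 6
}}

```text
time: 12.88
tcp_pos: [0.5916, -0.1477, 0.1756]
tool_rot: [0.867, -3.02, -0.0]
ft_force: [-0.8, 0.7, 1.0]
finger_gap: 0.178
grasp_force: 6.0
```

```bash
python3 - <<'E'
from h import *
tool((.592,-.1465,.176),.56)
o=np.array([.651,-.0928])
st=robot.get_state();c=np.array(st['tcp_pos'])[:2];v=c-o;print('r',np.linalg.norm(v),'ang',np.arctan2(-v[1],-v[0]))
# arc: world shifts -> tool coords with heading falling 0.14/row
a0=np.arctan2(-v[1],-v[0]);h=.56;a1=-.66;N=10
da=(a0-a1)/N;r=np.linalg.norm(v)
print('da',da)
for k in range(N):
    d=-r*np.array([np.cos(a0-da*(k+1))-np.cos(a0-da*k),np.sin(a0-da*(k+1))-np.sin(a0-da*k)])
    hh=h-da*k
    print(np.round([-(d@[np.cos(hh),np.sin(hh)])*1e3,(d@[-np.sin(hh),np.cos(hh)])*1e3],1))
E
```

```text
t 12.88 tcp [ 0.5916 -0.1477  0.1756] heading 0.559 shift [-0.9  0.8 -0.4] yaw -0.001 F [-0.8  0.7  1. ] gap 0.178 gf 5.999898022273555
r 0.08084853184347704 ang 0.7457176351662805
da 0.14057176351662806
[ 1.3 11.3]
[ 1.3 11.3]
[ 1.3 11.3]
[ 1.3 11.3]
[ 1.3 11.3]
[ 1.3 11.3]
[ 1.3 11.3]
[ 1.3 11.3]
[ 1.3 11.3]
[ 1.3 11.3]
```

>>> {"api": "carry_out", "payload": {
  "series": [
    [1,[1.3,11.3,0],0.14],
    [1,[1.3,11.3,0],0.14],
    [1,[1.3,11.3,0],0.14],
    [1,[1.3,11.3,0],0.14],
    [1,[1.3,11.3,0],0.14],
    [1,[0,0,0],0]
  ]
}}

```text
time: 13.62
tcp_pos: [0.5707, -0.0954, 0.1756]
tool_rot: [0.217, 3.133, 0.0]
ft_force: [3.6, 0.3, -4.0]
finger_gap: 0.178
grasp_force: 6.0
```

>>> {"api": "carry_out", "payload": {
  "series": [
    [1,[1.3,11.3,0],0.14],
    [1,[1.3,11.3,0],0.14],
    [1,[1.3,11.3,0],0.14],
    [1,[1.3,11.3,0],0.14],
    [1,[1.3,11.3,0],0.14],
    [1,[0,0,0],0]
  ]
}}

```text
time: 14.38
tcp_pos: [0.5875, -0.0433, 0.1756]
tool_rot: [1.276, 2.87, -0.001]
ft_force: [2.5, -0.7, -1.8]
finger_gap: 0.179
grasp_force: 6.0
```

```bash
python3 - <<'E'
from h import *
tool((.587,-.044,.176),-.8)
v=np.array(robot.get_state()['tcp_pos'])[:2]-[.651,-.0928];print('r',np.linalg.norm(v),'ang',np.arctan2(-v[1],-v[0]))
E
```

```text
t 14.38 tcp [ 0.5875 -0.0433  0.1756] heading -0.837 shift [-0.1 -0.8 -0.4] yaw -0.037 F [ 2.5 -0.7 -1.8] gap 0.179 gf 6.000160602852702
r 0.08045270876014368 ang -0.6620333006177033
```

Still gripping the knob at the target angle. I'll release, rise and back away, then check the arm against the clip.

>>> {"api": "carry_out", "payload": {
  "series": [
    [-1,[0,0,0],0],
    [-1,[0,0,0],0],
    [-1,[0,0,0],0],
    [-1,[0,0,0],0],
    [-1,[0,0,0],0],
    [-1,[0,0,-25],0],
    [-1,[0,0,-40],0],
    [-1,[40,35,-20],0],
    [-1,[40,40,0],0],
    [-1,[0,60,0],0]
  ]
}}

```text
time: 15.62
tcp_pos: [0.6334, 0.1102, 0.2619]
tool_rot: [-1.277, -2.869, -0.006]
ft_force: [0.2, -0.3, 1.9]
finger_gap: 1.001
grasp_force: 0.0
```

>>> {"api": "carry_out", "payload": {
  "series": [
    [-1,[0,60,0],0],
    [-1,[0,50,0],0],
    [-1,[0,0,0],0]
  ]
}}

```text
time: 16.0
tcp_pos: [0.7172, 0.1838, 0.2572]
tool_rot: [-1.274, -2.869, 0.004]
ft_force: [-1.1, -0.2, -0.1]
finger_gap: 1.0
grasp_force: 0.0
```

```bash
python3 - <<'E'
from h import *
import pickle
S={n:snap(n) for n in('top','side')};pickle.dump(S,open('s5.pkl','wb'))
t=S['top'];A=cv2.resize(t['image'][100:220,315:395],None,fx=5,fy=5,interpolation=cv2.INTER_CUBIC)
B=cv2.resize(S['side']['image'][165:285,315:395],None,fx=5,fy=5,interpolation=cv2.INTER_CUBIC)
cv2.imwrite('pics/c5.png',cv2.convertScaleAbs(np.hstack([A,B[:600,:400]]),alpha=1.4))
p=robot.get_state();print(p['time'],p['tcp_pos'],p['ft_force'])
E
```

```text
16.1 [0.71630006 0.17944006 0.25967722] [ 0.03134094 -1.24847755 -0.40176537]
```

View pics/c5.png

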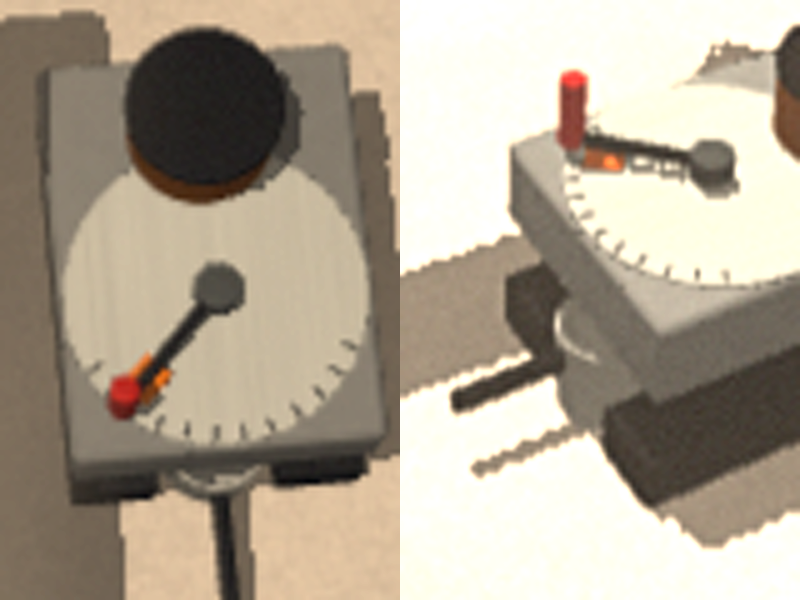

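In the top crop the arm runs from the hinge at (218,288) over the clip, with orange showing on both sides near (147,362) and (160,385). The cup rim's front peeks out at (217,493) with the handle straight ahead. I'll check both numerically.

```bash
python3 - <<'E'
from h import *
import pickle
t0=pickle.load(open('s0.pkl','rb'))['top'];t=pickle.load(open('s5.pkl','rb'))['top']
g=lambda x,y:((x+.5)/5-.5+315,(y+.5)/5-.5+100)
o=np.array([.5864,-.0997]);e=np.array([np.cos(.108),np.sin(.108)]);n=np.array([-e[1],e[0]])
G=lambda p:(round(float((p[:2]-o)@e)*1000,1),round(float((p[:2]-o)@n)*1000,1))
print('rim front',G(ray(t,g(217,494),.066)),'handle',G(ray(t,g(220,510),.058)),G(ray(t,g(232,590),.058)))
# clip centre via min-area rect of orange (start image); arm line from dark pixels
def om(s):
    i=cv2.resize(s['image'][100:220,315:395],None,fx=5,fy=5,interpolation=cv2.INTER_CUBIC);return i,cv2.cvtColor(i,cv2.COLOR_BGR2HSV)
i0,h0=om(t0);i1,h1=om(t)
m=cv2.inRange(h0,(8,130,90),(22,255,255));r=cv2.minAreaRect(max(cv2.findContours(m,0,2)[0],key=cv2.contourArea));print(r)
mo=cv2.inRange(h1,(8,130,90),(22,255,255));mo[:300]=0;print('orange now',[(round(cv2.contourArea(c)),c.mean(0).round()[0]) for c in cv2.findContours(mo,0,2)[0] if cv2.contourArea(c)>10])
d=cv2.inRange(i1,(0,0,0),(62,62,62));
ys,xs=np.nonzero(d[315:365,140:215]);v=cv2.fitLine(np.c_[xs+140,ys+315].astype(np.float32),2,0,.01,.01).ravel();print('arm line',v)
a=ray(t,g(v[2]-v[0]*30,v[3]-v[1]*30),.166);b=ray(t,g(v[2]+v[0]*30,v[3]+v[1]*30),.166)
p=np.array([.651,-.0928]);c=ray(t0,g(*r[0]),.156)
hz=ray(t,g(218,288),.172);print('hinge',hz)
u=(b-a)[:2];u/=np.linalg.norm(u);u*=np.sign(-u[0])
for q in(p,hz[:2]):print('angles clip,armdir',np.arctan2(-(c[1]-q[1]),-(c[0]-q[0])),np.arctan2(-u[1],-u[0]))
w=c[:2]-a[:2];print('clip centre offset from arm line mm',(w[0]*u[1]-w[1]*u[0])*1e3,'dist from hinge',np.linalg.norm(c[:2]-p))
E
```

```text
rim front (-28.5, 2.2) handle (-36.6, 0.7) (-82.4, -1.8)
((146.2073211669922, 379.3658447265625), (35.13909912109375, 42.79161071777344), 38.65980529785156)
orange now [(225, array([162., 380.])), (216, array([140., 368.]))]
arm line [  0.66657186  -0.7454408  178.55888    339.1089    ]
hinge [ 0.65105431 -0.09309415  0.172     ]
angles clip,armdir -0.6565858548923544 -0.696877009486902
angles clip,armdir -0.6599698161766866 -0.696877009486902
clip centre offset from arm line mm -0.3632152891929058 dist from hinge 0.05883202179256864
```

The arm line passes within about 0.5 mm of the clip's centre and the orange areas on each side match (225 and 216). The cup centre is about 1.5 mm from its place, so I'm handing in.

```bash
python3 -c "
from plant import robot
print(robot.hand_in())"
```

```text
the job is handed in; nothing more can be done
None
```

I handed the job in at about 16 s of the 69 s limit: the cup stands upright against the back of the bay (about 1.5 mm from its spot), the lever arm is within about 1 mm of the clip's centre, and I did not touch the mug, jar or tin; the hand-in returned no verdict.

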